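Pull a stuck hob knob

ROBOT

A 6-joint arm with a two-finger parallel gripper is mounted at the origin on the work surface. World frame = base frame: x ahead of the robot, y to its left, z up, the work surface at z = 0. Lengths are in mm, angles in rad, forces in N, time in s.
With the tool pointing down it reaches from about 350 to 725 mm from the base axis. Payload 6 kg.
Tool frame: the origin (TCP) lies at the very end of the fingers, on their centre line; the grasp point (between the pads) lies 19 mm behind it; z points along the fingers, y is the line along which they close (so a half turn about z gives the same grasp; the last joint's range is limited). The gripper opens to 85 mm and grips with 20 to 120 N. Pads are 22 mm wide; open, the fingers measure 114 mm over their backs; the gripper's body (76 mm by 85 mm) begins 54 mm behind the grasp point. The pads swing forward as they close: fully open they stand 13 mm farther back than shut.
Start: joints at [1.615, 0.04, 0.085, 0, -1.615, -0.334], TCP at [171.43, 574.963, 208.961] pointing down, gripper open.
Joint ranges: [-2.56, 2.56], [-1.29, 2.01], [-1.08, 1.49], [-3.29, 1.98], [-2.81, -0.18], [-2.99, 2.99]. Speed limits (rad/s): [2.57, 2.57, 3.01, 3.14, 3.14, 3.14].

INTERFACE

Orientations are given as a rotation vector (axis times angle).
In Python, from bench import status, eyes, r gives the robot as it stands. The module is installed in compiled form; this text tells all that it offers.
- The arm moves only by the tool carry_out, never from a script. Its argument "motion" is one flat list of numbers, 7 for each row, row after row: the shift along the tool's x, y, z in m, then the turn, a rotation vector about the tool's x, y, z in degrees, then the opening, from -1 (shut) to 1 (fully open). A call has 1 to 8 rows; each row is the pose to reach, as a shift and turn from the pose commanded when the call began, along the tool's axes at that moment; what a row does not reach only later rows make up. A row lasts 1/12 s, in which the tool goes at most 41.7 mm and 7.16 degrees, less where a joint would pass 70% of its speed; a pose out of reach is approached as far as the arm can. A call with a gripper value outside its range is refused whole. The fingers move at their own pace and stop on an object; "force" is the grip in N (left out, the last holds). Time passes only in rows, so rows that repeat a pose let the fingers close. It gives the time, the measured TCP pose, the force, the opening and the grip force at its end, in the units of the state.
- status.sense(): the state, without advancing time (a new reading comes with each control period).
- eyes.capture(name): name is "scene" or "top"; returns (picture, depth): 480x640x3 uint8, red, green, blue; 480x640 float32, mm along the optical axis (not along the pixel's ray), 0 where there is no reading.
- eyes.camera_params(name): a dict with "intrinsics" (3x3 intrinsics, pixels), "view" (4x4, takes a point from world to camera coordinates). Camera axes: x right, y down, z forward; pixel columns grow to the right and rows downward; lengths in mm; the calibration is good to about 2 mm. A picture is of the moment at which its call begins. camera_params takes no time and is no camera call.
- r.sign_off(): hands the job in; it is judged then, once.
The state is a dict: "t": time; "joints": joint angles; "joint_vel": joint speeds; "effort": joint torques, N m; "tool_pos": TCP position; "tcp_rot": TCP orientation; "contact_force": force on the tool from outside, world axes, zero at the start; "wrist_torque": the same for the moment, N m; "gripper_width": finger opening in mm; "gripper_force": force on a finger pad.
Only numpy, scipy, OpenCV 4.12 (cv2) and the standard library are available. Lean on these libraries where they do the work, as an engineer would, in place of code of your own. Each camera call takes 0.05 s, during which the arm holds its last target. There are 200 camera calls.

TASK

The red knob of the gas hob has to come off for cleaning. Take the yellow knob puller by its black handle, hook its two feet under the head of the red knob, pull straight up until it pops off, set it down upright on the round wooden board and draw the puller out from under it, then stand the puller upright back on the bare worktop and let go. Never touch the red knob with the gripper itself, do not push on the black knobs, and leave the blue mug and the salt jar where they stand.

Things in the scene. Friction and masses are not known exactly. Their poses are not given: they have to be found in the camera images.
- knob: the red knob; origin at the centre of its underside, z its axis, up. It stands on the hob plate, sprung onto its spindle: it needs some 5 to 12 N straight up, lets go after rising about 13 mm and is clear of the spindle after 18 mm. Mass about 90 g
- knob_mid (a point): centre of the red knob, 24 mm above its underside. 48 mm tall: a black neck 28 mm across (36 mm over its hidden corners), 22 mm high, then a round head 64 mm across, 18 mm thick, with a bar grip 8 mm high on top. So a free gap 22 mm high runs round the neck between the hob plate and the head's flat underside
- stem: brass spindle under the red knob, 18 mm tall, fixed; origin at its foot on the hob plate (8 mm above the worktop), z up, x from the hob's front edge towards the burners, y along the row of knobs. The plate's front edge is 55 mm to -x of the knobs, beyond it open worktop; the burner grates start about 85 mm to +x
- dial_b: a black knob of the same shape (64 mm across, 48 mm tall), fixed; origin at the centre of its underside on the hob plate. The three knobs stand in a row along y, 110 mm apart, in any order
- dial_c: the other black knob, likewise
- puller: the yellow puller; origin at the centre of its underside, z up; same both ways round; about 220 g. On its bridge a black handle bar: 18 mm thick along x, 60 mm long along y, from 54 to 96 mm above the underside, centred. It stands on its feet on the worktop, left or right of the hob
- puller_mid (a point): centre of the puller, 48 mm above its underside. An arch 92 mm wide (y), 40 mm deep (x), 96 mm tall with handle, open through along x. Two legs, inner faces 76 mm apart; their feet turn inward as flat hooks 8 mm thick (0 to 8 mm above the underside) with 44 mm between them; the bridge spans 46 to 54 mm above the underside
- board_top (a point): the centre of the top of a round wooden board, 170 mm across, 12 mm thick, fixed on the worktop left or right of the hob, on the other side from the puller
- mug: bystander: blue mug, 90 mm tall, 80 mm across, behind what lies right of the hob; origin at its underside
- salt_jar: bystander: clear jar with white cap, 75 mm tall, 64 mm across, behind what lies left of the hob; origin at its underside
Mind the look-alikes: they are no part of the job. Of the things like the puller, leave any that is turquoise; of the rest the larger one is meant. Of the things that look like the part that bears board_top, the middle-sized one is meant.

How it is judged (in metres and radians):
On the way, in this order (a step that is already met when the one before it is completed fails the run):
1. the red knob has been pulled straight up off its spindle by the puller's hooks: risen more than 20 mm, within 30 mm of the spindle's axis, tilted less than 0.3 rad, resting on the puller (z of knob in the frame of stem above 0.02 m and horizontal distance between knob and stem below 0.03 m and angle between knob's own z axis and vertical below 0.3 rad and contact force between puller and knob above 0.1 N), for 0.05 s.
2. the knob stands upright on the board with the puller still around it (horizontal distance between knob and board_top below 0.07 m and z of knob in the frame of board_top between -0.004 and 0.004 m and angle between knob's own z axis and vertical below 0.15 rad and horizontal distance between puller and knob below 0.03 m and linear speed of knob below 0.05 m/s), for 0.1 s.
At the end, for the whole second after the job is handed in: Red knob upright (0.1 rad) and still on the board, axis within 70 mm of its centre, underside within 4 mm of its top; puller upright (0.1 rad), still, underside within 4 mm of the bare worktop, over 50 mm (centres) from the knob and not touching it (horizontal distance between knob and board_top below 0.07 m and z of knob in the frame of board_top between -0.004 and 0.004 m and angle between each of knob, puller's own z axis and vertical below 0.1 rad and linear speed of each of knob, puller below 0.02 m/s and contact force between puller and knob below 0.05 N and horizontal distance between puller and knob above 0.05 m and height (world z) of puller between -0.004 and 0.004 m).
It fails at once if the gripper or arm touches the red knob (over 1 N) (contact force between any of the fingers, the arm and knob above 1 N).
It fails at once if a black knob is pushed with more than 8 N (contact force between anything else and dial_b above 8 N or contact force between anything else and dial_c above 8 N).
It fails at once if the mug or the salt jar is moved more than 30 mm (distance of any of mug, salt_jar from where it was at the start of the episode above 0.03 m).
It also fails if it takes over 64 s, if anything falls off the work surface, if the arm or the gripper's body presses on something with over 40 N, if the wrist force passes 120 N, or if a joint passes its speed limit or range.

## Working session

There is one attempt and no reset: what is moved stays moved. The work goes in short steps, Python scripts to look and compute and a tool call to move; the robot and the scene stay as the last step left them, time stands still between calls to the robot, and variables do not carry over. Pictures are saved under pics/ and viewed, at most 10 in all, crops included, and the job is handed in when it is done.

Besides the shell and the picture viewer there is one more tool, called after "Request:" as name(argument=value, ...) on one line, values as JSON. carry_out: Moves the arm, as the interface text tells. Its arguments: {"type":"object","properties":{"motion":{"type":"array","items":{"type":"number"}},"force":{"type":"number"}},"required":["motion"]}

```bash
mkdir -p pics; python3 - <<'E'
from bench import status,eyes,r
import cv2,numpy as np
for n in("scene","top"):
    p,d=eyes.capture(n); cv2.imwrite(f"pics/{n}0.png",p[:,:,::-1]); np.savez(f"pics/{n}0.npz",p=p,d=d)
    c=eyes.camera_params(n); print(n,np.round(c["intrinsics"],1).tolist(),np.round(c["view"],3).tolist())
s=status.sense(); print(s)
E
```

```text
scene [[471.7, 0.0, 315.5], [0.0, 471.7, 238.1], [0.0, 0.0, 1.0]] [[0.858, 0.514, 0.018, -406.79], [0.377, -0.605, -0.701, -72.735], [-0.349, 0.608, -0.713, 1402.109], [0.0, 0.0, 0.0, 1.0]]
top [[458.6, 0.0, 317.6], [0.0, 458.6, 240.8], [0.0, 0.0, 1.0]] [[-0.019, -1.0, 0.006, 39.681], [-0.986, 0.018, -0.164, 417.815], [0.164, -0.009, -0.986, 1213.948], [0.0, 0.0, 0.0, 1.0]]
{'t': 0.1, 'joints': array([ 1.61468264e+00,  4.07935552e-02,  8.38952682e-02, -4.11126596e-04,
       -1.61550167e+00, -3.33708207e-01]), 'joint_vel': array([ 2.64010565e-04, -1.18022561e-04,  2.25178683e-03,  3.89097296e-03,
       -2.36972259e-05,  1.22143843e-04]), 'effort': array([-5.82205204e-03, -3.69347799e+01,  3.48276222e+01,  6.95191830e+00,
       -4.64618410e-03, -7.04577815e-06]), 'tool_pos': array([171.30096644, 574.67697766, 208.04602745]), 'tcp_rot': array([ 3.10703408e+00, -4.53392901e-01, -1.60870357e-04]), 'contact_force': array([-0.32905319,  0.21684124, -0.55291184]), 'wrist_torque': array([-0.05076485, -0.04701343,  0.01081784]), 'gripper_force': 0.0, 'gripper_width': 85.42954502897301}
```

View pics/scene0.png

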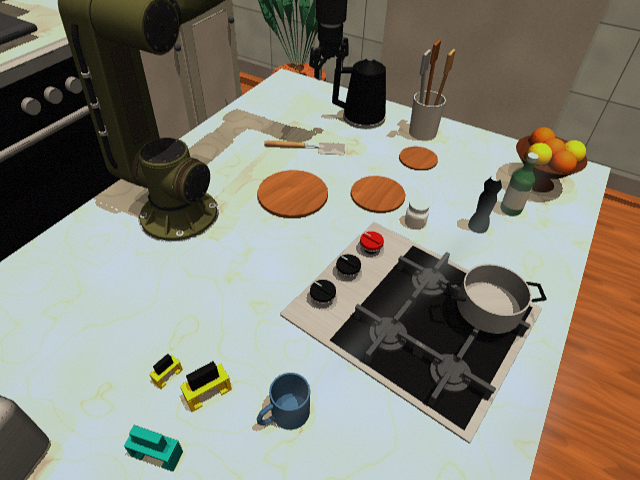

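View pics/top0.png

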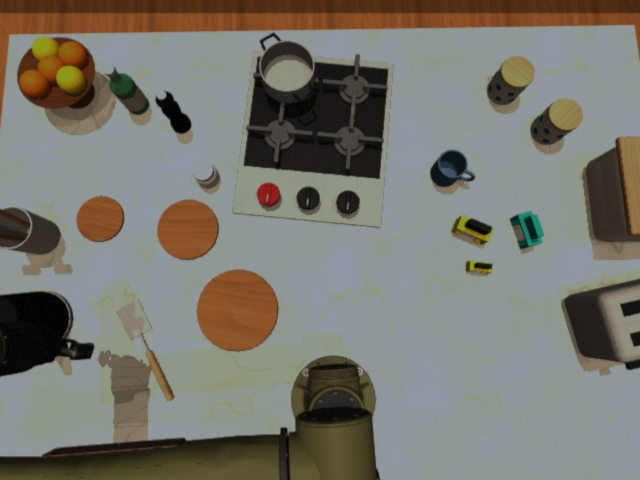

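Candidates for the puller (top view): large yellow (473,229), small yellow (480,267), turquoise (527,230). I choose the large yellow one. Candidates for the board: small (100,218), middle (188,229), large (238,310). I choose the middle one. The red knob is at (268,195), with black knobs at (308,198) and (347,202).

```bash
cat > h.py <<'E'
import numpy as np,cv2
from bench import eyes
def cloud(n,p,d):
    c=eyes.camera_params(n);K=np.array(c["intrinsics"]);V=np.array(c["view"])
    v,u=np.mgrid[:480,:640]
    P=np.stack([(u-K[0,2])/K[0,0]*d,(v-K[1,2])/K[1,1]*d,d],-1)
    W=(P-V[:3,3])@V[:3,:3]
    W[d<=0]=np.nan
    return W
def shot(n):
    p,d=eyes.capture(n);return p,cloud(n,p,d),cv2.cvtColor(p,cv2.COLOR_RGB2HSV)
E
python3 - <<'E'
from h import *
for n in("top","scene"):
    z=np.load(f"pics/{n}0.npz");p,d=z["p"],z["d"];W=cloud(n,p,d);h=cv2.cvtColor(p,cv2.COLOR_RGB2HSV)
    H,S,Vv=h[...,0],h[...,1],h[...,2];Z=W[...,2]
    def comps(m,name,amin):
        k,l,st,c=cv2.connectedComponentsWithStats(m.astype(np.uint8))
        for i in range(1,k):
            if st[i,4]<amin: continue
            q=W[l==i];q=q[~np.isnan(q[:,0])]
            lo,hi=np.percentile(q,[2,98],axis=0)
            e=cv2.minAreaRect(q[:,:2].astype(np.float32))
            print(n,name,c[i].round(),st[i,4],"med",np.median(q,0).round(1),"mid",((lo+hi)/2).round(1),"lo",lo.round(),"hi",hi.round(),"rect",np.round(e[0],1),np.round(e[1],1),round(e[2],1))
    X,Y=W[...,0],W[...,1]
    reg=(X>250)&(X<800)&(abs(Y)<520)
    comps(((H<4)|(H>176))&(S>190)&(Vv>80)&reg,"red",60)
    comps((H>20)&(H<35)&(S>150)&(Vv>80)&reg,"yel",20)
    comps((H<16)&(H>4)&(S>90)&reg&(Z<30)&(Z>4),"wood",200)
    comps((Vv<70)&reg&(Z>35)&(Z<110)&(X<620),"dark",20)
    comps((Z>40)&(Z<110)&reg,"tall",30)
z=np.load("pics/top0.npz")["p"][:,:,::-1];s=np.load("pics/scene0.npz")["p"][:,:,::-1]
a=cv2.resize(z[200:290,430:560],(780,540))[:, :390*2]
b=cv2.resize(s[340:420,140:260],(390,260),interpolation=cv2.INTER_CUBIC)
cv2.imwrite("pics/crop.png",np.vstack([cv2.resize(a,(390,270),interpolation=cv2.INTER_CUBIC),b]))
E
```

```text
top red [268. 194.] 342 med [549.3 162.1  48.1] mid [548.6 164.2  50. ] lo [522. 138.  42.] hi [575. 191.  58.] rect [549.3 163.9] [57.6 57.3] 89.7
top yel [471. 231.] 304 med [ 434.8 -376.    52.8] mid [ 441.7 -390.3   31.8] lo [ 410. -433.    4.] hi [ 473. -348.   59.] rect [ 441.5 -391.6] [91.8 38.3] 64.2
top yel [478. 268.] 112 med [ 333.4 -393.9   35.5] mid [ 340.8 -404.9   24.2] lo [ 327. -434.    1.] hi [ 355. -376.   47.] rect [ 338.4 -406.8] [61.7 24. ] 76.1
top wood [187. 229.] 2820 med [461.4 392.6  11.4] mid [462.1 392.8  11.6] lo [387. 317.   6.] hi [537. 468.  17.] rect [462.6 393.2] [167.8 165.5] 83.0
top wood [237. 290.] 2152 med [288.1 252.9  15.1] mid [295.4 252.5  15.1] lo [251. 158.  10.] hi [339. 347.  20.] rect [297.6 252.7] [ 95.1 210.4] 0.3
top dark [443. 175.] 200 med [ 584.  -307.7   61.1] mid [ 595.4 -320.6   63.2] lo [ 574. -348.   38.] hi [ 617. -293.   89.] rect [ 589.9 -317.7] [73.4 26. ] 58.1
top dark [462. 168.] 48 med [ 608.5 -368.2   63.2] mid [ 605.7 -365.8   62.8] lo [ 592. -370.   39.] hi [ 619. -361.   87.] rect [ 600.5 -363.7] [ 8.  38.9] 67.7

[... 7224 characters left out ...]
 rect [ 703.6 -124.1] [72.3 12.3] 83.3
scene tall [163. 364.] 213 med [ 344.5 -409.6   60. ] mid [ 341.8 -408.9   53. ] lo [ 334. -428.   41.] hi [ 349. -390.   65.] rect [ 341.1 -406. ] [45.4 14.5] 83.4
scene tall [203. 381.] 1078 med [ 447.6 -399.6   58. ] mid [ 443.8 -395.5   72.4] lo [ 413. -438.   47.] hi [ 475. -353.   98.] rect [ 442.8 -394.3] [91.8 43.5] 65.0
scene tall [287. 399.] 1188 med [ 609.5 -343.9   72.3] mid [ 614.8 -349.1   66.4] lo [ 577. -400.   41.] hi [ 653. -298.   92.] rect [ 603.3 -343. ] [104.   79.8] 35.3
scene tall [173. 441.] 52 med [ 473.4 -517.5   53.5] mid [ 467.8 -516.5   49.2] lo [ 455. -520.   41.] hi [ 481. -513.   57.] rect [ 467.  -516.5] [28.5  6.9] 0.2
```

View pics/crop.png

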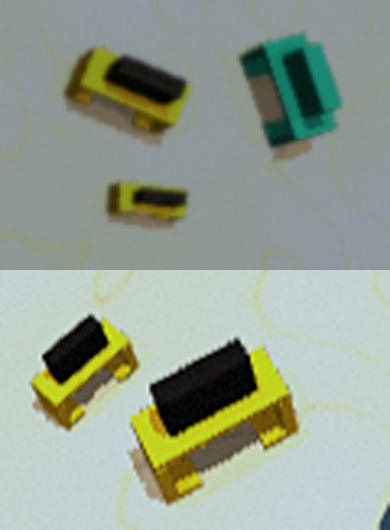

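The crop confirms the larger yellow puller, at crop pixel (130,90). The small yellow one is at (155,200) and the turquoise one at (290,90). I set the target yaw so that tool x lies along the handle, at -116°.

```bash
cat > go.py <<'E'
import sys,numpy as np
from scipy.spatial.transform import Rotation as Ro
from bench import status
def yawR(deg): 
    a=np.radians(deg);return np.array([[np.cos(a),np.sin(a),0],[np.sin(a),-np.cos(a),0],[0,0,-1.]])
s=status.sense();p=np.array(s["tool_pos"]);R=Ro.from_rotvec(s["tcp_rot"]).as_matrix()
print("t",round(s["t"],2),"p",p.round(1),"yaw",np.degrees(np.arctan2(R[1,0],R[0,0])).round(2),"z",R[:,2].round(3),"F",np.round(s["contact_force"],1),"w",round(s["gripper_width"],1),"q",np.round(s["joints"],2))
v=[float(a) for a in sys.argv[1:]]
Rc,pc=R,p
for i in range(0,len(v),4):
    T=yawR(v[i+3]);print(v[i:i+4],"shift m",(R.T@(np.array(v[i:i+3])-p)/1000).round(4),"turn",np.degrees(Ro.from_matrix(R.T@T).as_rotvec()).round(2))
E
python3 go.py 430 220 209 -60  443 -393 209 -116
```

```text
t 0.1 p [171.3 574.7 208. ] yaw -16.6 z [-0.    -0.002 -1.   ] F [-0.3  0.2 -0.6] w 85.4 q [ 1.61  0.04  0.08 -0.   -1.62 -0.33]
[430.0, 220.0, 209.0, -60.0] shift m [ 0.3493  0.266  -0.0005] turn [ 9.00e-02 -4.00e-02  4.34e+01]
[443.0, -393.0, 209.0, -116.0] shift m [5.369e-01 8.497e-01 5.000e-04] turn [ 6.00e-02 -9.00e-02  9.94e+01]
```

Request:
carry_out(motion=[0.349,0.266,0,0,0,43.4,1,0.349,0.266,0,0,0,43.4,1,0.349,0.266,0,0,0,43.4,1,0.349,0.266,0,0,0,43.4,1,0.349,0.266,0,0,0,43.4,1,0.349,0.266,0,0,0,43.4,1,0.349,0.266,0,0,0,43.4,1,0.349,0.266,0,0,0,43.4,1])

```text
t: 0.77
tool_pos: [368.3, 303.7, 208.9]
tcp_rot: [-2.72, 1.571, 0.0]
contact_force: [1.6, 0.6, 0.2]
gripper_width: 85.2
gripper_force: 0.0
```

```bash
python3 go.py 450 -100 209 -90  443 -393 209 -116
```

```text
t 0.77 p [368.3 303.7 208.9] yaw -60.02 z [-0.  0. -1.] F [1.6 0.6 0.2] w 85.2 q [ 1.11 -0.29 -0.22 -0.   -1.65 -0.59]
[450.0, -100.0, 209.0, -90.0] shift m [ 3.906e-01  1.309e-01 -2.000e-04] turn [0.000e+00 1.000e-02 2.998e+01]
[443.0, -393.0, 209.0, -116.0] shift m [ 6.409e-01  2.834e-01 -3.000e-04] turn [1.000e-02 1.000e-02 5.598e+01]
```

Request:
carry_out(motion=[0.39,0.131,0,0,0,30,1,0.39,0.131,0,0,0,30,1,0.39,0.131,0,0,0,30,1,0.39,0.131,0,0,0,30,1,0.39,0.131,0,0,0,30,1,0.39,0.131,0,0,0,30,1,0.39,0.131,0,0,0,30,1,0.39,0.131,0,0,0,30,1])

```text
t: 1.43
tool_pos: [433.5, -23.1, 209.1]
tcp_rot: [-2.221, 2.22, -0.0]
contact_force: [0.9, 0.8, 0.2]
gripper_width: 85.4
gripper_force: 0.0
```

```bash
python3 go.py 443 -393 209 -116
```

```text
t 1.43 p [433.5 -23.1 209.1] yaw -89.97 z [ 0.001  0.    -1.   ] F [0.9 0.8 0.2] w 85.4 q [ 0.42 -0.42 -0.31 -0.   -1.68 -0.42]
[443.0, -393.0, 209.0, -116.0] shift m [ 3.699e-01 -9.300e-03 -1.000e-04] turn [-0.03  0.03 26.03]
```

Request:
carry_out(motion=[0.37,-0.009,0,0,0,26,1,0.37,-0.009,0,0,0,26,1,0.37,-0.009,0,0,0,26,1,0.37,-0.009,0,0,0,26,1,0.37,-0.009,0,0,0,26,1,0.37,-0.009,0,0,0,26,1,0.37,-0.009,0,0,0,26,1,0.37,-0.009,0,0,0,26,1])

```text
t: 2.1
tool_pos: [441.3, -356.6, 208.6]
tcp_rot: [1.664, -2.664, -0.001]
contact_force: [1.3, 1.3, 0.4]
gripper_width: 85.5
gripper_force: 0.0
```

```bash
python3 go.py 443 -393 130 -116
```

```text
t 2.1 p [ 441.3 -356.6  208.6] yaw -116.02 z [-0.  0. -1.] F [1.3 1.3 0.4] w 85.5 q [-0.33 -0.05 -0.   -0.   -1.62 -0.13]
[443.0, -393.0, 130.0, -116.0] shift m [ 0.032  -0.0176  0.0786] turn [ 0.02  0.01 -0.02]
```

Request:
carry_out(motion=[0.032,-0.018,0,0,0,0,1,0.032,-0.018,0.04,0,0,0,1,0.032,-0.018,0.078,0,0,0,1,0.032,-0.018,0.078,0,0,0,1,0.032,-0.018,0.078,0,0,0,1,0.032,-0.018,0.078,0,0,0,1])

```text
t: 2.6
tool_pos: [444.6, -391.7, 133.8]
tcp_rot: [1.666, -2.664, 0.005]
contact_force: [0.0, -0.0, 1.7]
gripper_width: 85.6
gripper_force: 0.0
```

```bash
python3 go.py 443 -393 62 -116; python3 - <<'E'
from h import *
p,W,h=shot("scene");q,W2,h2=shot("top")
a=cv2.resize(p[300:420,120:280],(640,480),interpolation=cv2.INTER_CUBIC)
b=cv2.resize(q[170:290,400:560],(640,480),interpolation=cv2.INTER_CUBIC)
cv2.imwrite("pics/pre.png",cv2.resize(np.hstack([a,b]),(800,300))[:,:,::-1])
E
```

```text
t 2.6 p [ 444.6 -391.7  133.8] yaw -115.97 z [ 0.002 -0.003 -1.   ] F [ 0.  -0.   1.7] w 85.6 q [-0.38  0.02 -0.07  0.   -1.48 -0.07]
[443.0, -393.0, 62.0, -116.0] shift m [0.0018 0.0011 0.0718] turn [-0.15 -0.09  0.03]
```

View pics/pre.png

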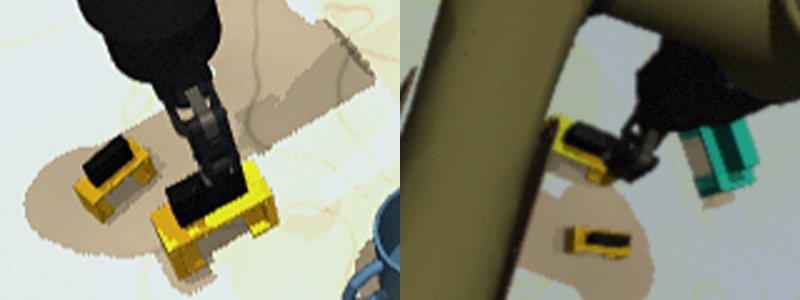

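The gripper sits centred over the large puller's handle, at about (220,180) in the left half. I descend and grip.

Request:
carry_out(motion=[0,0,0.035,0,0,0,1,0,0,0.06,0,0,0,1,0,0,0.068,0,0,0,1,0,0,0.068,0,0,0,1,0,0,0.068,0,0,0,-1,0,0,0.068,0,0,0,-1,0,0,0.068,0,0,0,-1,0,0,0.068,0,0,0,-1], force=80)

```text
t: 3.37
tool_pos: [444.8, -391.5, 64.8]
tcp_rot: [-1.664, 2.663, -0.004]
contact_force: [-0.2, -0.2, 0.6]
gripper_width: 38.6
gripper_force: 0.0
```

```bash
python3 go.py 443 -393 200 -116
```

```text
t 3.37 p [ 444.8 -391.5   64.8] yaw -116.0 z [ 0.002 -0.001 -1.   ] F [-0.2 -0.2  0.6] w 38.6 q [-0.38  0.05 -0.17  0.   -1.35 -0.07]
[443.0, -393.0, 200.0, -116.0] shift m [ 0.0022  0.0006 -0.1352] turn [-0.15 -0.02  0.  ]
```

Still closing.

Request:
carry_out(motion=[0,0,0,0,0,0,-1,0,0,0,0,0,0,-1,0,0,0,0,0,0,-1,0,0,0,0,0,0,-1,0,0,0,0,0,0,-1,0,0,0,0,0,0,-1,0,0,-0.02,0,0,0,-1,0,0,-0.04,0,0,0,-1])

```text
t: 4.03
tool_pos: [442.9, -390.1, 100.9]
tcp_rot: [1.664, -2.663, -0.007]
contact_force: [0.4, -0.0, -2.1]
gripper_width: 15.4
gripper_force: 78.8
```

```bash
python3 go.py 460 -70 210 -96.8  471 174 210 -96.8
```

```text
t 4.03 p [ 442.9 -390.1  100.9] yaw -116.01 z [-0.004  0.003 -1.   ] F [ 0.4 -0.  -2.1] w 15.4 q [-0.38  0.03 -0.12 -0.   -1.42 -0.07]
[460.0, -70.0, 210.0, -96.8] shift m [-0.2952  0.1255 -0.1082] turn [  0.26   0.1  -19.21]
[471.0, 174.0, 210.0, -96.8] shift m [-0.5193  0.2226 -0.1076] turn [  0.26   0.1  -19.21]
```

Request:
carry_out(motion=[-0.02,0.01,-0.04,0,0,-2,-1,-0.05,0.02,-0.075,0,0,-5,-1,-0.295,0.125,-0.108,0,0,-19.2,-1,-0.295,0.125,-0.108,0,0,-19.2,-1,-0.295,0.125,-0.108,0,0,-19.2,-1,-0.295,0.125,-0.108,0,0,-19.2,-1,-0.295,0.125,-0.108,0,0,-19.2,-1,-0.295,0.125,-0.108,0,0,-19.2,-1])

```text
t: 4.7
tool_pos: [459.0, -94.5, 206.6]
tcp_rot: [2.085, -2.349, -0.002]
contact_force: [1.5, 0.5, -1.4]
gripper_width: 15.6
gripper_force: 78.9
```

```bash
python3 go.py 465 174 180 -96.8
```

```text
t 4.7 p [459.  -94.5 206.6] yaw -96.82 z [-0.001  0.001 -1.   ] F [ 1.5  0.5 -1.4] w 15.6 q [ 0.23 -0.32 -0.24 -0.   -1.65 -0.35]
[465.0, 174.0, 180.0, -96.8] shift m [-0.2673  0.0259  0.0268] turn [ 0.06  0.03 -0.02]
```

Request:
carry_out(motion=[-0.267,0.026,0.027,0,0,0,-1,-0.267,0.026,0.027,0,0,0,-1,-0.267,0.026,0.027,0,0,0,-1,-0.267,0.026,0.027,0,0,0,-1,-0.267,0.026,0.027,0,0,0,-1,-0.267,0.026,0.027,0,0,0,-1,-0.267,0.026,0.027,0,0,0,-1,-0.267,0.026,0.027,0,0,0,-1])

```text
t: 5.37
tool_pos: [464.3, 175.2, 177.6]
tcp_rot: [2.088, -2.342, -0.003]
contact_force: [-1.2, -1.0, -2.3]
gripper_width: 15.1
gripper_force: 78.9
```

```bash
python3 go.py 465 174 82 -96.8
```

```text
t 5.37 p [464.3 175.2 177.6] yaw -96.56 z [-0.004 -0.001 -1.   ] F [-1.2 -1.  -2.3] w 15.1 q [ 0.77 -0.24 -0.23 -0.   -1.58 -0.88]
[465.0, 174.0, 82.0, -96.8] shift m [ 0.001  -0.0012  0.0956] turn [ 0.21 -0.08  0.24]
```

Request:
carry_out(motion=[0.001,-0.001,0.04,0,0,0.2,-1,0.001,-0.001,0.075,0,0,0.2,-1,0.001,-0.001,0.087,0,0,0.2,-1,0.001,-0.001,0.087,0,0,0.2,-1,0.001,-0.001,0.087,0,0,0.2,-1,0.001,-0.001,0.087,0,0,0.2,-1])

```text
t: 5.87
tool_pos: [467.7, 170.8, 95.9]
tcp_rot: [-2.079, 2.351, -0.002]
contact_force: [-0.9, 0.4, -1.7]
gripper_width: 15.9
gripper_force: 78.9
```

```bash
python3 go.py 465 174 80 -96.8; python3 - <<'E'
from h import *
for n in("scene","top"):
    p,W,h=shot(n);H,S,V=h[...,0],h[...,1],h[...,2];X,Y,Z=np.moveaxis(W,2,0)
    m=(H>20)&(H<35)&(S>130)&(V>60)&(X>400)&(X<520)&(Y>100)&(Y<250)
    q=W[m];print(n,len(q),"lo",np.percentile(q,2,0).round(1),"hi",np.percentile(q,98,0).round(1))
    b=q[(q[:,2]>np.percentile(q[:,2],97)-6)]; e=cv2.minAreaRect(b[:,:2].astype(np.float32));print("bridge",len(b),np.round(e[0],1),np.round(e[1],1),round(e[2],1),"z",np.median(b[:,2]).round(1))
    if n=="scene": cv2.imwrite("pics/pre2.png",cv2.resize(p[180:300,260:420],(640,480),interpolation=cv2.INTER_CUBIC)[:,:,::-1])
    np.savez(f"pics/{n}1.npz",p=p,W=W)
E
```

```text
t 5.87 p [467.7 170.8  95.9] yaw -97.02 z [ 0.003  0.001 -1.   ] F [-0.9  0.4 -1.7] w 15.9 q [ 0.76 -0.23 -0.37  0.   -1.42 -0.88]
[465.0, 174.0, 80.0, -96.8] shift m [-0.0029  0.0031  0.0159] turn [-0.18  0.09 -0.22]
scene 520 lo [413.2 117.9  34.5] hi [506.5 210.7 524. ]
bridge 34 [472.1 158.2] [88.8 68.9] 19.1 z 523.7
top 240 lo [430.5 122.1  36.1] hi [480.1 213.7 250.4]
bridge 8 [434.2 198.4] [62.8 24.5] 31.3 z 370.5
```

View pics/pre2.png

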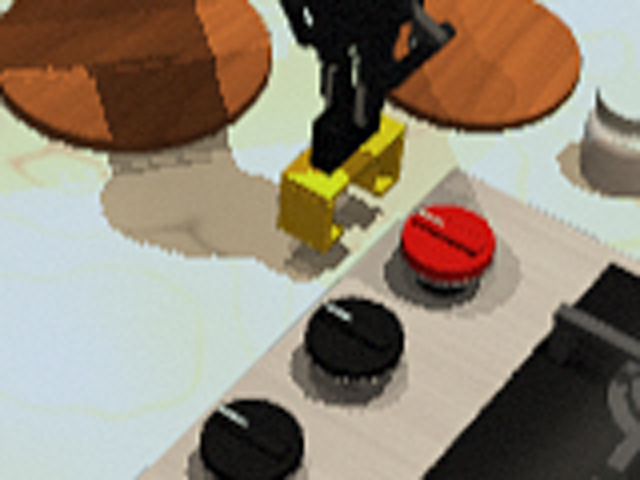

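The puller hangs upright in front of the red knob at about (340,190), clear of the black knobs. Next I measure its offset from the knob within each view.

```bash
cat > rel.py <<'E'
from h import *
a=np.radians(-6.8);ux=np.array([np.cos(a),np.sin(a)]);uy=np.array([-np.sin(a),np.cos(a)])
K0=np.array([551.5,164.])
def meas(p,W,n):
    h=cv2.cvtColor(p,cv2.COLOR_RGB2HSV);H,S,V=h[...,0],h[...,1],h[...,2];X,Y,Z=np.moveaxis(W,2,0)
    U=(X-K0[0])*ux[0]+(Y-K0[1])*ux[1];Q=(X-K0[0])*uy[0]+(Y-K0[1])*uy[1]
    m=(H>20)&(H<35)&(S>130)&(V>60)&(Z<160)&(abs(Q)<70)&(abs(U)<140)
    r_=((H<6)|(H>174))&(S>150)&(V>60)&(Z<160)&(abs(Q)<60)&(abs(U)<60)
    bz=np.percentile(Z[m],90); b=m&(abs(Z-bz)<5)
    P=lambda A,k:np.percentile(A[k],[1,99]).round(1)
    print(n,"pullerQ",P(Q,m),P(Q,m).mean().round(1),"bridge U",P(U,b),"Q",P(Q,b),"Z",np.median(Z[b]).round(1),"lowest",P(Z,m)[0])
    if r_.sum(): print(n,"knobQ",P(Q,r_),P(Q,r_).mean().round(1),"U",P(U,r_),P(U,r_).mean().round(1),"Z",P(Z,r_))
    # slope of bridge across Q (yaw/roll) 
    A=np.c_[Q[b],U[b],np.ones(b.sum())];print("  roll slope",np.linalg.lstsq(A,Z[b],rcond=None)[0].round(3))
    L=cv2.minAreaRect(np.c_[U[b],Q[b]].astype(np.float32));print("  rect",np.round(L[0],1),np.round(L[1],1),round(L[2],1))
if __name__=="__main__":
    import sys
    k=sys.argv[1]
    for n in("scene","top"):
        if k=="live": p,W,h=shot(n)
        else: z=np.load(f"pics/{n}{k}.npz");p,W=z["p"],z["W"]
        meas(p,W,n)
E
python3 rel.py 1
```

```text
scene pullerQ [-55.5  36.3] -9.6 bridge U [-102.1  -62.8] Q [-54.6  36. ] Z 85.2 lowest 33.9
scene knobQ [-31.7  29.9] -0.9 U [-28.5  30.9] 1.2 Z [37.8 58.8]
  roll slope [ 1.5000e-02 -2.7000e-02  8.3596e+01]
  rect [-82.5  -7.9] [94.3 39.5] 89.6
top pullerQ [-51.9  38.7] -6.6 bridge U [-103.9  -66.8] Q [-51.6  38.6] Z 86.1 lowest 15.1
top knobQ [-29.2  -7.5] -18.4 U [-23.7  25.2] 0.8 Z [35.6 51.9]
  roll slope [-5.0000e-03 -1.8000e-02  8.4553e+01]
  rect [-85.7  -6.1] [38.1 90.9] 0.5
```

```bash
python3 go.py 468.5 178.9 80 -96.8
```

```text
t 5.97 p [467.6 171.   95.8] yaw -97.01 z [ 0.003  0.002 -1.   ] F [ 0.6 -0.  -1.9] w 15.4 q [ 0.76 -0.23 -0.37  0.   -1.42 -0.88]
[468.5, 178.9, 80.0, -96.8] shift m [-0.0079  0.0001  0.0158] turn [-0.17  0.13 -0.21]
```

Request:
carry_out(motion=[-0.008,0,0.016,0,0,-0.2,-1,-0.008,0,0.016,0,0,-0.2,-1,-0.008,0,0.016,0,0,-0.2,-1,-0.008,0,0.016,0,0,-0.2,-1])

```text
t: 6.3
tool_pos: [467.8, 178.4, 78.4]
tcp_rot: [-2.085, 2.349, -0.001]
contact_force: [-1.1, -0.3, -0.4]
gripper_width: 15.2
gripper_force: 78.9
```

```bash
python3 rel.py live; python3 go.py 508 174 80 -96.8
```

```text
scene pullerQ [-48.4  45.3] -1.6 bridge U [-102.2  -64. ] Q [-47.3  44.3] Z 67.7 lowest 14.1
scene knobQ [-32.3  30.4] -0.9 U [-30.5  30.7] 0.1 Z [34.5 57.9]
  roll slope [ 8.0000e-03 -2.8000e-02  6.5616e+01]
  rect [-82.8  -0.4] [94.7 38.4] 88.8
top pullerQ [-44.5  45.9] 0.7 bridge U [-104.5  -67.3] Q [-44.2  46. ] Z 68.9 lowest 3.7
top knobQ [-29.2   0.1] -14.6 U [-26.5  26.7] 0.1 Z [35.  56.8]
  roll slope [ 2.0000e-03 -1.4000e-02  6.7881e+01]
  rect [-85.6   1.2] [38. 92.] 0.4
t 6.4 p [467.9 178.5  78.4] yaw -96.81 z [ 0.001  0.001 -1.   ] F [ 0.3  0.2 -2.1] w 15.1 q [ 0.77 -0.21 -0.39  0.   -1.39 -0.89]
[508.0, 174.0, 80.0, -96.8] shift m [-0.0003 -0.0404 -0.0016] turn [-0.07  0.04 -0.01]
```

Request:
carry_out(motion=[0,0,-0.0015,0,0,0,-1,0,-0.012,-0.0015,0,0,0,-1,0,-0.024,-0.0015,0,0,0,-1,0,-0.036,-0.0015,0,0,0,-1,0,-0.048,-0.0015,0,0,0,-1,0,-0.048,-0.0015,0,0,0,-1,0,-0.048,-0.0015,0,0,0,-1])

```text
t: 6.98
tool_pos: [515.2, 172.5, 78.8]
tcp_rot: [2.084, -2.35, 0.0]
contact_force: [-0.5, -0.9, -2.2]
gripper_width: 15.3
gripper_force: 79.0
```

```bash
python3 rel.py live; python3 go.py 551.3 168.6 80 -96.8
```

```text
scene pullerQ [-48.9  44.3] -2.3 bridge U [-54.7 -15.7] Q [-47.9  44.3] Z 68.2 lowest 16.5
scene knobQ [-31.   29.9] -0.6 U [-21.3  30.8] 4.8 Z [38.3 58.4]
  roll slope [-4.0000e-03 -1.5000e-02  6.7785e+01]
  rect [-34.3  -0.9] [95.1 40.2] 87.6
top pullerQ [-44.6  46.2] 0.8 bridge U [-57.5 -19. ] Q [-44.5  45.6] Z 69.1 lowest 7.2
top knobQ [-29.2  -6.3] -17.8 U [-14.   24.8] 5.4 Z [41.1 59.1]
  roll slope [-4.0000e-03 -3.0000e-03  6.9226e+01]
  rect [-37.5   0.9] [91.3 40.9] 89.6
t 7.08 p [514.7 172.8  78.9] yaw -96.81 z [-0. -0. -1.] F [-0.3 -0.3 -2.2] w 15.4 q [ 0.69 -0.09 -0.28 -0.   -1.38 -0.81]
[551.3, 168.6, 80.0, -96.8] shift m [-0.0002 -0.0368 -0.0011] turn [ 0.01 -0.   -0.01]
```

Request:
carry_out(motion=[0,-0.01,-0.0005,0,0,0,-1,0,-0.02,-0.0005,0,0,0,-1,0,-0.03,-0.0005,0,0,0,-1,0,-0.036,-0.0005,0,0,0,-1,0,-0.036,-0.0005,0,0,0,-1,0,-0.036,-0.0005,0,0,0,-1])

```text
t: 7.58
tool_pos: [551.0, 168.3, 78.8]
tcp_rot: [2.084, -2.349, -0.0]
contact_force: [0.4, 0.6, -3.3]
gripper_width: 15.8
gripper_force: 79.0
```

```bash
python3 rel.py live; python3 go.py 551.3 168.6 130 -96.8
```

```text
scene pullerQ [-48.6  44.4] -2.1 bridge U [-19.2  19.8] Q [-46.8  44.6] Z 68.4 lowest 16.9
scene knobQ [-25.3  25.4] 0.0 U [14.1 31.8] 23.0 Z [36.5 58. ]
  roll slope [-6.0000e-03  0.0000e+00  6.8391e+01]
  rect [-0.2 -0.6] [39.9 93.7] 0.1
top pullerQ [-44.6  46.1] 0.8 bridge U [-21.6  16.5] Q [-43.7  46. ] Z 69.0 lowest 18.9
top knobQ [-20.4  11.8] -4.3 U [-31.6  16.5] -7.6 Z [32.9 81.6]
  roll slope [-8.000e-03 -9.000e-03  6.923e+01]
  rect [-5.9  0.9] [39.  91.7] 6.1
t 7.68 p [550.6 168.4  79. ] yaw -96.81 z [-0.001 -0.    -1.   ] F [-1.  -0.6 -2.7] w 15.8 q [ 0.65  0.   -0.19 -0.   -1.38 -0.76]
[551.3, 168.6, 130.0, -96.8] shift m [-0.0002 -0.0006 -0.051 ] turn [ 0.03 -0.02 -0.01]
```

Request:
carry_out(motion=[0,0,-0.005,0,0,0,-1,0,0,-0.009,0,0,0,-1,0,0,-0.013,0,0,0,-1,0,0,-0.017,0,0,0,-1,0,0,-0.021,0,0,0,-1,0,0,-0.025,0,0,0,-1,0,0,-0.03,0,0,0,-1,0,0,-0.035,0,0,0,-1])

```text
t: 8.35
tool_pos: [551.4, 168.7, 116.0]
tcp_rot: [-2.085, 2.348, -0.001]
contact_force: [-0.3, 0.2, -3.3]
gripper_width: 15.3
gripper_force: 79.2
```

```bash
python3 rel.py live; python3 go.py 551.3 168.6 140 -96.8
```

```text
scene pullerQ [-48.   45.6] -1.2 bridge U [-19.4  20.2] Q [-47.3  45.5] Z 105.6 lowest 51.4
scene knobQ [-28.2  25.8] -1.2 U [11.3 34.4] 22.8 Z [66.3 88.3]
  roll slope [ 6.0000e-03 -1.1000e-02  1.0578e+02]
  rect [ 0.8 -1.2] [95.  40.5] 88.2
top pullerQ [-44.   46.6] 1.3 bridge U [-20.1  16.6] Q [-43.6  46.1] Z 107.8 lowest 57.8
top knobQ [-19.8  14.2] -2.8 U [-29.2  31.3] 1.1 Z [ 66.2 149.5]
  roll slope [ 3.00000e-03 -1.80000e-02  1.07935e+02]
  rect [-3.3  1.4] [36.4 91.3] 3.8
t 8.45 p [551.7 168.8 116.5] yaw -96.8 z [ 0.003  0.001 -1.   ] F [ 0.4 -0.4 -2.3] w 15.5 q [ 0.65 -0.01 -0.14  0.   -1.44 -0.76]
[551.3, 168.6, 140.0, -96.8] shift m [ 0.0003  0.0003 -0.0235] turn [-0.17  0.09  0.  ]
```

The knob rose about 30 mm with the puller, so it is off its spindle. I lift higher and then carry it gently.

Request:
carry_out(motion=[0,0,-0.006,0,0,0,-1,0,0,-0.014,0,0,0,-1,0,0,-0.024,0,0,0,-1,0,0,-0.034,0,0,0,-1,0,0,-0.044,0,0,0,-1,0,0,-0.052,0,0,0,-1,0,0,-0.056,0,0,0,-1,0,0,-0.056,0,0,0,-1])

```text
t: 9.12
tool_pos: [551.3, 168.8, 171.8]
tcp_rot: [-2.084, 2.348, -0.001]
contact_force: [1.2, 1.0, -2.9]
gripper_width: 15.3
gripper_force: 79.3
```

```bash
python3 go.py 463 396 170 -96.8
```

```text
t 9.12 p [551.3 168.8 171.8] yaw -96.8 z [ 0.002  0.001 -1.   ] F [ 1.2  1.  -2.9] w 15.3 q [ 0.65 -0.03 -0.05  0.   -1.55 -0.76]
[463.0, 396.0, 170.0, -96.8] shift m [-0.2152  0.1146  0.0019] turn [-0.11  0.06 -0.  ]
```

Request:
carry_out(motion=[-0.004,0.002,0,0,0,0,-1,-0.012,0.0065,0,0,0,0,-1,-0.024,0.013,0,0,0,0,-1,-0.038,0.02,0,0,0,0,-1,-0.053,0.028,0,0,0,0,-1,-0.068,0.036,0,0,0,0,-1,-0.082,0.0435,0,0,0,0,-1,-0.094,0.05,0,0,0,0,-1])

```text
t: 9.78
tool_pos: [511.1, 269.7, 169.7]
tcp_rot: [2.087, -2.347, -0.0]
contact_force: [-0.1, -0.2, -3.6]
gripper_width: 15.3
gripper_force: 79.2
```

Request:
carry_out(motion=[-0.012,0.0065,0,0,0,0,-1,-0.026,0.014,0,0,0,0,-1,-0.042,0.0225,0,0,0,0,-1,-0.058,0.031,0,0,0,0,-1,-0.074,0.0395,0,0,0,0,-1,-0.088,0.047,0,0,0,0,-1,-0.1,0.0535,0,0,0,0,-1,-0.108,0.058,0,0,0,0,-1])

```text
t: 10.45
tool_pos: [466.7, 383.5, 169.9]
tcp_rot: [2.087, -2.348, 0.0]
contact_force: [0.2, -0.0, -3.4]
gripper_width: 15.5
gripper_force: 79.2
```

```bash
python3 go.py 463 396 130 -96.8
```

```text
t 10.45 p [466.7 383.5 169.9] yaw -96.75 z [-0. -0. -1.] F [ 0.2 -0.  -3.4] w 15.5 q [ 1.02  0.05  0.02 -0.   -1.55 -1.14]
[463.0, 396.0, 130.0, -96.8] shift m [-0.012   0.0051  0.0399] turn [ 0.01 -0.02  0.05]
```

Request:
carry_out(motion=[-0.004,0.002,0.004,0,0,0,-1,-0.008,0.004,0.012,0,0,0,-1,-0.01,0.004,0.022,0,0,0,-1,-0.01,0.004,0.034,0,0,0,-1,-0.01,0.004,0.046,0,0,0,-1,-0.01,0.004,0.056,0,0,0,-1,-0.01,0.004,0.063,0,0,0,-1,-0.01,0.004,0.065,0,0,0,-1])

```text
t: 11.12
tool_pos: [464.3, 391.3, 103.0]
tcp_rot: [2.083, -2.348, 0.001]
contact_force: [-0.4, -0.3, -2.6]
gripper_width: 15.5
gripper_force: 79.2
```

View pics/brd.png

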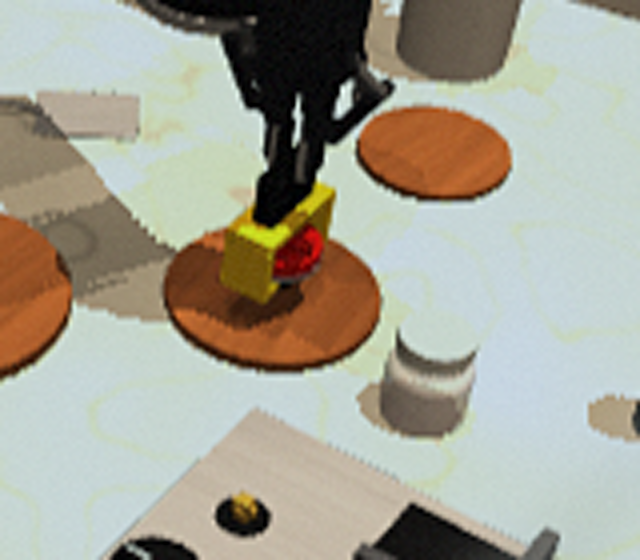

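The puller holds the red knob upright over the middle board, at about (275,260) in the crop. The spindle is bare at (245,510). I lower it, then go 7 mm further to unload the hooks.

Request:
carry_out(motion=[-0.003,0.001,0.005,0,0,0,-1,-0.003,0.001,0.009,0,0,0,-1,-0.003,0.001,0.012,0,0,0,-1,-0.003,0.001,0.015,0,0,0,-1,-0.003,0.001,0.018,0,0,0,-1,-0.003,0.001,0.02,0,0,0,-1,-0.003,0.001,0.02,0,0,0,-1,-0.003,0.001,0.02,0,0,0,-1])

```text
t: 11.93
tool_pos: [464.1, 395.4, 85.3]
tcp_rot: [-2.086, 2.349, -0.0]
contact_force: [-0.3, -0.3, -2.0]
gripper_width: 15.4
gripper_force: 79.3
```

```bash
K0="463.5,391.5" python3 rel.py live;python3 go.py 463 396 85 -96.8
```

```text
scene pullerQ [-49.8  43.5] -3.1 bridge U [-17.9  21.2] Q [-47.6  44.5] Z 74.6 lowest 22.5
scene knobQ [-29.2  37.6] 4.2 U [12.  34.8] 23.4 Z [41.3 60.5]
  roll slope [-7.0000e-03  2.3000e-02  7.4435e+01]
  rect [ 1.5 -0.7] [40.6 94. ] 0.8
top pullerQ [-45.9  16.6] -14.6 bridge U [-19.2  19.6] Q [-45.7  13.8] Z 76.0 lowest 25.2
top knobQ [-20.   17.5] -1.2 U [-29.3  30.7] 0.7 Z [ 37.8 118.2]
  roll slope [2.7000e-02 3.2000e-02 7.6853e+01]
  rect [  0.4 -14.9] [39.2 62.3] 0.9
t 12.03 p [464.2 395.5  85.6] yaw -96.8 z [ 0.  0. -1.] F [ 0.6 -0.8 -1.6] w 15.6 q [ 1.03  0.09 -0.09  0.   -1.39 -1.15]
[463.0, 396.0, 85.0, -96.8] shift m [-0.0004  0.0013  0.0006] turn [-0.02  0.02 -0.  ]
```

Request:
carry_out(motion=[0,0,0.0015,0,0,0,-1,0,0,0.0015,0,0,0,-1,0,0.006,0.0015,0,0,0,-1,0,0.014,0.0015,0,0,0,-1,0,0.022,0.0015,0,0,0,-1,0,0.03,0.0015,0,0,0,-1,0,0.036,0.0015,0,0,0,-1,0,0.038,0.0015,0,0,0,-1])

```text
t: 12.7
tool_pos: [425.2, 400.3, 84.0]
tcp_rot: [-2.087, 2.348, 0.0]
contact_force: [0.7, 0.3, -2.2]
gripper_width: 15.6
gripper_force: 79.3
```

```bash
K0="463.5,391.5" python3 rel.py live;python3 go.py 390 404 85 -96.8
```

```text
scene pullerQ [-50.   44.1] -2.9 bridge U [-57.5 -17.4] Q [-49.9  43.3] Z 73.2 lowest 21.7
scene knobQ [-34.9  28.7] -3.1 U [-21.7  33. ] 5.6 Z [39.7 61.6]
  roll slope [-1.0000e-03 -2.0000e-02  7.2689e+01]
  rect [-35.3  -3.5] [95.4 40. ] 85.3
top pullerQ [-45.7  27.2] -9.3 bridge U [-58.4 -19.4] Q [-45.4  14.6] Z 74.1 lowest 11.5
top knobQ [-30.   26.5] -1.8 U [-12.7  29.9] 8.6 Z [41.9 63.9]
  roll slope [ 7.000e-03 -1.200e-02  7.397e+01]
  rect [-38.7 -14.4] [62.7 39.5] 90.0
t 12.8 p [425.8 400.2  84. ] yaw -96.75 z [ 0.  0. -1.] F [ 1.2 -0.4 -2.2] w 16.0 q [ 1.1   0.02 -0.16  0.   -1.39 -1.22]
[390.0, 404.0, 85.0, -96.8] shift m [ 0.0004  0.036  -0.001 ] turn [-0.02  0.02  0.05]
```

Knob stays put; continue out 50 mm, then up.

Request:
carry_out(motion=[0,0.008,0,0,0,0,-1,0,0.018,0,0,0,0,-1,0,0.03,0,0,0,0,-1,0,0.042,0,0,0,0,-1,0,0.05,0,0,0,0,-1,0,0.05,-0.01,0,0,0,-1,0,0.05,-0.04,0,0,0,-1,0,0.05,-0.07,0,0,0,-1])

```text
t: 13.47
tool_pos: [376.1, 405.1, 154.2]
tcp_rot: [2.085, -2.347, 0.002]
contact_force: [0.5, 1.3, -0.8]
gripper_width: 15.7
gripper_force: 79.3
```

```bash
python3 go.py 410 30 130 -96.8
```

```text
t 13.47 p [376.1 405.1 154.2] yaw -96.76 z [-0.001 -0.002 -1.   ] F [ 0.5  1.3 -0.8] w 15.7 q [ 1.19 -0.08 -0.14  0.   -1.52 -1.3 ]
[410.0, 30.0, 130.0, -96.8] shift m [ 0.3685 -0.0779  0.0251] turn [ 0.03 -0.14  0.04]
```

Request:
carry_out(motion=[0.03,-0.007,0,0,0,0,-1,0.368,-0.078,0,0,0,0,-1,0.368,-0.078,0,0,0,0,-1,0.368,-0.078,0,0,0,0,-1,0.368,-0.078,0,0,0,0,-1,0.368,-0.078,0,0,0,0,-1,0.368,-0.078,0,0,0,0,-1,0.368,-0.078,0,0,0,0,-1])

```text
t: 14.13
tool_pos: [405.7, 82.9, 155.2]
tcp_rot: [-2.085, 2.346, -0.001]
contact_force: [2.4, -0.1, -2.0]
gripper_width: 15.7
gripper_force: 79.3
```

```bash
python3 go.py 410 30 130 -96.8
```

```text
t 14.13 p [405.7  82.9 155.2] yaw -96.74 z [ 0.002  0.001 -1.   ] F [ 2.4 -0.1 -2. ] w 15.7 q [ 0.7  -0.49 -0.46  0.   -1.6  -0.81]
[410.0, 30.0, 130.0, -96.8] shift m [ 0.0521 -0.0105  0.0251] turn [-0.12  0.07  0.06]
```

Request:
carry_out(motion=[0.03,-0.006,0.01,0,0,0,-1,0.05,-0.01,0.03,0,0,0,-1,0.05,-0.01,0.055,0,0,0,-1,0.05,-0.01,0.075,0,0,0,-1,0.05,-0.01,0.082,0,0,0,-1,0.05,-0.01,0.082,0,0,0,-1,0.05,-0.01,0.082,0,0,0,-1])

```text
t: 14.72
tool_pos: [410.4, 34.0, 73.2]
tcp_rot: [-2.086, 2.348, -0.002]
contact_force: [0.5, -0.1, -1.5]
gripper_width: 15.6
gripper_force: 79.3
```

```bash
python3 go.py 410 30 64.4 -96.8; K0="410,30" python3 rel.py live
```

```text
t 14.72 p [410.4  34.   73.2] yaw -96.77 z [ 0.002 -0.    -1.   ] F [ 0.5 -0.1 -1.5] w 15.6 q [ 0.58 -0.48 -0.6   0.   -1.45 -0.7 ]
[410.0, 30.0, 64.4, -96.8] shift m [ 0.004  -0.0001  0.0088] turn [-0.09 -0.01  0.03]
scene pullerQ [-48.1  44.6] -1.8 bridge U [-17.8  21.2] Q [-46.6  44.6] Z 62.8 lowest 0.1
  roll slope [-3.000e-03 -6.000e-03  6.296e+01]
  rect [ 1.7 -0.7] [92.9 40.7] 88.4
top pullerQ [-43.8  40.5] -1.6 bridge U [-19.4  14.6] Q [-43.9  36.5] Z 64.1 lowest -1.0
  roll slope [-1.0000e-02 -3.0000e-03  6.4184e+01]
  rect [-13.9  -6.9] [32.4 89.7] 21.7
```

Underside about 9 mm up; lower 9.5 mm slowly until contact.

Request:
carry_out(motion=[0,0,0.003,0,0,0,-1,0,0,0.006,0,0,0,-1,0,0,0.008,0,0,0,-1,0,0,0.0095,0,0,0,-1,0,0,0.0095,0,0,0,-1])

```text
t: 15.23
tool_pos: [410.5, 34.1, 64.1]
tcp_rot: [-2.085, 2.347, -0.002]
contact_force: [-3.9, 2.4, 7.6]
gripper_width: 15.5
gripper_force: 80.5
```

```bash
python3 go.py 410 30 64.4 -96.8; K0="410,30" python3 rel.py live
```

```text
t 15.23 p [410.5  34.1  64.1] yaw -96.77 z [ 0.002  0.    -1.   ] F [-3.9  2.4  7.6] w 15.5 q [ 0.58 -0.48 -0.62  0.   -1.43 -0.7 ]
[410.0, 30.0, 64.4, -96.8] shift m [ 0.0042  0.     -0.0003] turn [-0.12  0.03  0.03]
scene pullerQ [-48.  45.] -1.5 bridge U [-18.5  21.9] Q [-46.5  45. ] Z 53.9 lowest 3.3
  roll slope [-2.0000e-03 -1.4000e-02  5.4009e+01]
  rect [ 0.7 -0.9] [42.6 95.4] 1.2
top pullerQ [-44.1  38.5] -2.8 bridge U [-20.   16.5] Q [-43.8  34.2] Z 54.8 lowest -0.9
  roll slope [4.0000e-03 1.0000e-03 5.5062e+01]
  rect [-1.7 -3.6] [35.7 81.4] 1.0
```

Touchdown (bridge at 54 mm, 7.6 N up). Open and rise.

Request:
carry_out(motion=[0,0,0,0,0,0,-0.5,0,0,0,0,0,0,0,0,0,0,0,0,0,0.6,0,0,0,0,0,0,0.6,0,0,0,0,0,0,0.6,0,0,0,0,0,0,0.6,0,0,0,0,0,0,0.6,0,0,0,0,0,0,0.6])

```text
t: 16.0
tool_pos: [409.8, 33.8, 62.3]
tcp_rot: [2.086, -2.349, 0.0]
contact_force: [-0.4, -0.4, -0.0]
gripper_width: 68.3
gripper_force: 0.0
```

Request:
carry_out(motion=[0,0,-0.01,0,0,0,0.6,0,0,-0.03,0,0,0,0.6,0,0,-0.06,0,0,0,0.6,0,0,-0.1,0,0,0,0.6,0,0,-0.13,0,0,0,0.6,0,0,-0.13,0,0,0,0.6,0,0,-0.13,0,0,0,0.6,0,0,-0.13,0,0,0,0.6])

```text
t: 16.67
tool_pos: [409.7, 34.0, 192.3]
tcp_rot: [-2.086, 2.349, 0.001]
contact_force: [-1.2, -0.6, -0.1]
gripper_width: 68.1
gripper_force: 0.0
```

```bash
python3 go.py; K0="410,30" python3 rel.py live; K0="463.5,391.5" python3 rel.py live | grep knob;  python3 - <<'E'
from h import *
p,d=eyes.capture("scene")
cv2.imwrite("pics/end.png",p[:,:,::-1])
E
```

```text
t 16.67 p [409.7  34.  192.3] yaw -96.8 z [-0.  0. -1.] F [-1.2 -0.6 -0.1] w 68.1 q [ 0.58 -0.49 -0.39 -0.   -1.67 -0.7 ]
scene pullerQ [-47.5  44.1] -1.7 bridge U [-19.7  20.8] Q [-46.   44.2] Z 53.5 lowest 2.3
  roll slope [3.0000e-03 9.0000e-03 5.3524e+01]
  rect [0.6 0.8] [41.  94.4] 0.1
top pullerQ [-43.8  45.3] 0.8 bridge U [-19.9  17. ] Q [-43.5  45.4] Z 54.6 lowest -0.0
  roll slope [0.000e+00 6.000e-03 5.492e+01]
  rect [-1.2  1.1] [37.8 89.5] 0.4Traceback (most recent call last):
  File "rel.py", line 23, in <module>
    meas(p,W,n)
    ~~~~^^^^^^^
  File "rel.py", line 10, in meas
    bz=np.percentile(Z[m],90); b=m&(abs(Z-bz)<5)
    return _quantile_unchecked(
        a, q, axis, out, overwrite_input, method, keepdims, weights)
    return _ureduce(a,
                    func=_quantile_ureduce_func,
    ...<5 lines>...
                    overwrite_input=overwrite_input,
                    method=method)
    r = func(a, **kwargs)
    result = _quantile(arr,
                       quantiles=q,
    ...<2 lines>...
                       out=out,
                       weights=wgt)
    slices_having_nans = np.isnan(arr[-1, ...])
                                  ~~~^^^^^^^^^
IndexError: index -1 is out of bounds for axis 0 with size 0
```

View pics/end.png

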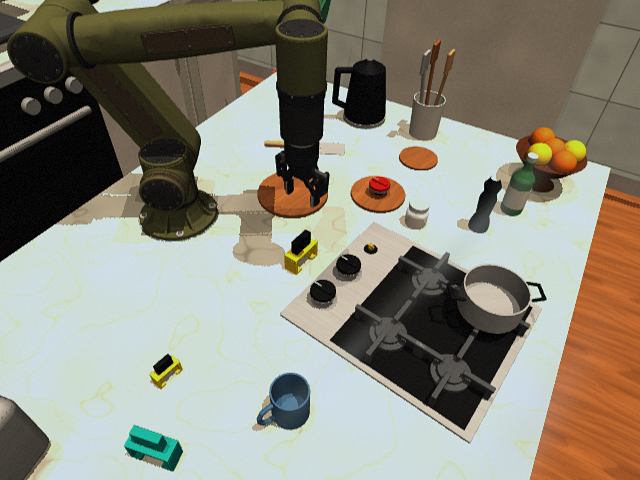

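The knob stands upright on the middle board at (379,186). The puller stands on the bare worktop at (301,253), and the mug and jar have not moved. I'm handing in.

```bash
python3 -c "
from bench import r
print(r.sign_off())"
```

```text
the job is handed in; nothing more can be done
None
```

The red knob is off its spindle and stands upright on the middle-sized board, the yellow puller is upright and released on the bare worktop in front of the hob, and I handed the job in at about 17 s of the 64 s allowed; the hand-in gave no verdict.

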